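Top up the mixed fruit trays

TASK

Four three-cup fruit trays on the packing bench each lack one fruit, and the missing fig, guava, persimmon and apple stand loose on the bench. Put each loose fruit upright into the empty cup of the tray that holds its own kind, sitting right down in the cup. Set each one down gently, never dropping it, and leave the trays where they stand.

Things in the scene. Friction and masses are not known exactly. Their poses are not given: they have to be found in the camera images.
- fig: a ripe fig: dark purple, teardrop-shaped, 51 mm across at its widest (25 mm up), 62 mm high with its short green stem, about 55 g. It stands upright and loose on the bench, on a flat underside 28 mm across. Origin: centre of that underside; z up through the top. Round, so its turn does not matter.
- guava: a green guava: yellow-green and round, 57 mm across at its widest (28 mm up), 60 mm high with the small brown crown on top, about 100 g. It stands upright and loose on the bench, on a flat underside 30 mm across. Origin: centre of that underside; z up through the top. Round, so its turn does not matter.
- persimmon: an orange persimmon: squat, with a flat green four-leaved calyx on top, 57 mm across at its widest (25 mm up), 53 mm high with its stub, about 90 g. It stands upright and loose on the bench, on a flat underside 32 mm across. Origin: centre of that underside; z up through the top. Round, so its turn does not matter.
- apple: a small red apple: 57 mm across at its widest (28 mm up), 52 mm high plus a thin brown stalk 12 mm long, about 85 g. It stands upright and loose on the bench, on a flat underside 32 mm across. Origin: centre of that underside; z up through the top. Round, so its turn does not matter.
- fig_tray: cream pulp tray 218 x 78 x 14 mm, loose, 270 g: three cups in a row, two holding figs like the loose one (tops up to 68 mm high), one empty (end of the row). Origin at bench level below the EMPTY cup's centre; x along the row (filled cups 70 and 140 mm along +x), y across, z up. Cup 66 mm wide at the rim, 14 mm up, tapering to a flat floor 55 mm wide, 4 mm up. No fruit beside it along y.
- guava_tray: cream pulp tray 218 x 78 x 14 mm, loose, 360 g: three cups in a row, two holding guavas like the loose one (tops up to 68 mm high), one empty (middle of the row). Origin at bench level below the EMPTY cup's centre; x along the row (filled cups 70 mm along +x and -x), y across, z up. Cup 66 mm wide at the rim, 14 mm up, tapering to a flat floor 55 mm wide, 4 mm up. No fruit beside it along y.
- persimmon_tray: cream pulp tray 218 x 78 x 14 mm, loose, 320 g: three cups in a row, two holding persimmons like the loose one (tops up to 68 mm high), one empty (end of the row). Origin at bench level below the EMPTY cup's centre; x along the row (filled cups 70 and 140 mm along +x), y across, z up. Cup 66 mm wide at the rim, 14 mm up, tapering to a flat floor 55 mm wide, 4 mm up. No fruit beside it along y.
- apple_tray: cream pulp tray 218 x 78 x 14 mm, loose, 330 g: three cups in a row, two holding apples like the loose one (tops up to 68 mm high), one empty (middle of the row). Origin at bench level below the EMPTY cup's centre; x along the row (filled cups 70 mm along +x and -x), y across, z up. Cup 66 mm wide at the rim, 14 mm up, tapering to a flat floor 55 mm wide, 4 mm up. No fruit beside it along y.

How it is judged:
At the end, for the whole second after the job is handed in: Every loose fruit sits upright (within 0.25 rad) and at rest in the empty cup of the tray of its own kind, within 12 mm of the cup's centre and with its underside down at the cup's floor (less than 9 mm above the bench level of the tray); all trays stand flat and at rest (horizontal distance between fig and fig_tray below 0.012 m and z of fig in the frame of fig_tray between 0 and 0.009 m and angle between each of fig, guava, persimmon, apple's own z axis and vertical below 0.25 rad and linear speed of each of fig, fig_tray, guava, guava_tray, persimmon, persimmon_tray, apple, apple_tray below 0.02 m/s and angle between each of fig_tray, guava_tray, persimmon_tray, apple_tray's own z axis and vertical below 0.06 rad and horizontal distance between guava and guava_tray below 0.012 m and z of guava in the frame of guava_tray between 0 and 0.009 m and horizontal distance between persimmon and persimmon_tray below 0.012 m and z of persimmon in the frame of persimmon_tray between 0 and 0.009 m and horizontal distance between apple and apple_tray below 0.012 m and z of apple in the frame of apple_tray between 0 and 0.009 m); the robot touches nothing.
It fails at once if a tray is pushed more than 30 mm from where it stood (distance of any of fig_tray, guava_tray, persimmon_tray, apple_tray from where it was at the start of the episode above 0.03 m).
It fails at once if a fruit is dropped: it falls free, out of the fingers, faster than 0.7 m/s (a drop of about 25 mm) ((linear speed of fig above 0.7 m/s and contact force between fig and the fingers below 0.1 N) or (linear speed of guava above 0.7 m/s and contact force between guava and the fingers below 0.1 N) or (linear speed of persimmon above 0.7 m/s and contact force between persimmon and the fingers below 0.1 N) or (linear speed of apple above 0.7 m/s and contact force between apple and the fingers below 0.1 N)).
It also fails if it takes over 104 s, if anything falls off the work surface, if the arm or the gripper's body presses on something with over 40 N, if the wrist force passes 120 N, or if a joint passes its speed limit or range.

ROBOT

A 6-joint arm with a two-finger parallel gripper is mounted at the origin on the work surface. World frame = base frame: x ahead of the robot, y to its left, z up, the work surface at z = 0. Lengths are in m, angles in rad, forces in N, time in s.
With the tool pointing down it reaches from about 0.3 to 0.875 m from the base axis. Payload 6.4 kg.
Tool frame: the origin (TCP) lies midway between the tips of the shut fingers; the grasp point (between the pads) lies 19 mm behind it (ctrl.pinch_z is the distance from the TCP to the grasp point, in m); z points along the fingers, y is the line along which they close (so a half turn about z gives the same grasp; the last joint's range is limited). The gripper opens to 85 mm and grips with 20 to 120 N. Pads are 22 mm wide; open, the fingers measure 114 mm over their backs; the gripper's body (76 mm by 85 mm) begins 54 mm behind the grasp point. The pads swing forward as they close: fully open they stand 13 mm farther back than shut.
Start: joints at [-1.371, 0.181, 1.607, -0, 1.354, -0.206], TCP at [0.227, -0.528, 0.231] pointing down, gripper open.
Joint ranges: [-2.99, 2.99], [-0.89, 2.07], [0.3, 2.58], [-1.14, 4.28], [0, 2.63], [-3.12, 3.12]. Speed limits (rad/s): [2.57, 2.57, 3.01, 3.14, 3.14, 3.14].

INTERFACE

Orientations are given as a unit quaternion [w, x, y, z].
In Python, from bench import ctrl gives the robot as it stands.
- The arm moves only by the tool apply_moves, never from a script. Its argument "moves" is a list of rows, each an object with "jaw": the opening, from 0 (shut) to 1 (fully open); "offset": the shift along the tool's x, y, z in mm, a list of three; "rot": the turn, a rotation vector about the tool's x, y, z in degrees, a list of three. In form: [{"jaw": jaw, "offset": [dx, dy, dz], "rot": [ax, ay, az]}, ...]. A call has exactly 5 rows; each row shifts and turns the commanded pose from where the row before left it, along the tool's axes as they then stand; what a row does not reach is not made up. A row lasts 1/8 s, in which the tool goes at most 62.5 mm and 10.7 degrees, less where a joint would pass 70% of its speed; a pose out of reach is approached as far as the arm can. A call is refused whole if a number of a shift passes 62.5 or a number of a turn 10.7, either way. A call with a gripper value outside its range is refused whole. The fingers move at their own pace and stop on an object; the grip force is fixed at half the most. Time passes only in rows, so rows that do not move let the fingers close, or fill a call up. It gives the time, the measured TCP pose, the force, the opening and the grip force at its end, in the units of the state.
- ctrl.get_obs(): the state, without advancing time (a new reading comes with each control period).
- ctrl.camera(name): name is "scene" or "top"; returns (picture, depth): 384x512x3 uint8, red, green, blue; 384x512 float32, m along the optical axis (not along the pixel's ray), 0 where there is no reading.
- ctrl.camera_params(name): a dict with "K" (3x3 intrinsics, pixels), "dist" ([k1, k2, p1, p2, k3] as OpenCV has them; the pictures are not rectified), "cam_to_world" (4x4, takes a point from camera to world coordinates). Camera axes: x right, y down, z forward; pixel columns grow to the right and rows downward; lengths in m; the calibration is good to about 2 mm. A picture is of the moment at which its call begins. camera_params takes no time and is no camera call.
- ctrl.hand_in(): hands the job in; it is judged then, once.
Trained networks look in the newest picture that a camera, given by its name, has taken for a name from the list of things; names that differ only in an ending like _2 or _b are one class to them, and where a whole thing is asked for, a point or a joint stands for the part that bears it (a point fixed in the world has none). Each returns a list of dicts, best first, with "score" (0 to 1); they miss things now and then, are a little off and sometimes report something else, mostly with a low value. They report only what shows in the picture. A call takes as long as a camera call.
- ctrl.outline_of(camera, target): "region" (384x512 bool, what is visible of it) and "position" ([column, row] in pixels, amid what is visible of it).
The state is a dict: "time_s": time; "q": joint angles; "dq": joint speeds; "joint_efforts": joint torques, N m; "eef_pos": TCP position; "eef_rot": TCP orientation; "wrist_force": force on the tool from outside, world axes, zero at the start; "torque": the same for the moment, N m; "opening": opening from 0.0 (shut) to 1.0 (fully open); "grasp_force": force on a finger pad.
Only numpy, scipy, OpenCV 4.12 (cv2) and the standard library are available. Lean on these libraries where they do the work, as an engineer would, in place of code of your own. Each camera call takes 0.05 s, during which the arm holds its last target. There are 200 camera calls.

## Working session

There is one attempt and no reset: what is moved stays moved. The work goes in short steps, Python scripts to look and compute and a tool call to move; the robot and the scene stay as the last step left them, time stands still between calls to the robot, and variables do not carry over. Pictures are saved under pics/ and viewed, at most 14 in all, crops included, and the job is handed in when it is done.

Besides the shell and the picture viewer there is one more tool, called after "Emit:" in YAML: its name, and indented under it one key for each argument. apply_moves: Moves the arm, as the interface text tells. Its arguments: {"type":"object","properties":{"moves":{"type":"array"}},"required":["moves"]}

```bash
ls; mkdir -p pics; cat > h.py <<'E'
import numpy as np,cv2
from bench import ctrl
def world(cam,depth,mask=None):
    p=ctrl.camera_params(cam);K=np.array(p["K"]);d=np.array(p["dist"]);T=np.array(p["cam_to_world"])
    v,u=np.nonzero((depth>0)&(mask if mask is not None else True))
    n=cv2.undistortPoints(np.stack([u,v],1).astype(np.float32)[:,None],K,d)[:,0]
    z=depth[v,u];P=np.c_[n*z[:,None],z]
    return P@T[:3,:3].T+T[:3,3],np.stack([u,v],1)
E
python3 - <<'E'
from h import *
for c in("top","scene"):
    im,d=ctrl.camera(c);cv2.imwrite(f"pics/{c}0.png",cv2.cvtColor(im,4));np.savez(f"{c}0.npz",im=im,d=d)
    print(c,np.round(ctrl.camera_params(c)["cam_to_world"],3).tolist())
    for n in["fig","guava","persimmon","apple","fig_tray","guava_tray","persimmon_tray","apple_tray"]:
        for r in ctrl.outline_of(c,n):
            P,_=world(c,d,r["region"]);print(n,round(r["score"],2),np.round(r["position"]),len(P),np.round(np.median(P,0),3),np.round(P.max(0),3),np.round(P.min(0),3))
o=ctrl.get_obs();print(o)
E
```

```text
pics
top [[0.021, -0.997, 0.069, 0.431], [-1.0, -0.021, -0.002, 0.019], [0.003, -0.069, -0.998, 1.181], [0.0, 0.0, 0.0, 1.0]]
fig 0.74 [337. 231.] 211 [ 0.395 -0.207  0.046] [ 0.419 -0.188  0.066] [ 0.372 -0.23   0.025]
persimmon 0.56 [236. 205.] 320 [0.452 0.073 0.044] [0.481 0.105 0.058] [ 0.424  0.045 -0.004]
apple 0.58 [289. 219.] 286 [ 0.422 -0.065  0.049] [ 0.451 -0.042  0.065] [ 0.395 -0.091  0.002]
fig_tray 0.58 [224. 124.] 1935 [0.698 0.12  0.014] [0.815 0.172 0.073] [ 0.594  0.074 -0.003]
guava_tray 0.61 [397. 176.] 1946 [ 0.562 -0.394  0.015] [ 0.671 -0.358  0.07 ] [ 0.454 -0.451 -0.001]
persimmon_tray 0.77 [123. 156.] 1974 [0.604 0.409 0.015] [0.722 0.479 0.06 ] [ 0.496  0.35  -0.003]
persimmon_tray 0.35 [289. 219.] 277 [ 0.422 -0.067  0.049] [ 0.448 -0.045  0.065] [ 0.396 -0.098 -0.002]
apple_tray 0.68 [310. 154.] 2067 [ 0.629 -0.139  0.015] [ 0.744 -0.078  0.071] [ 0.517 -0.207 -0.005]
scene [[-0.234, 0.628, -0.742, 1.327], [0.972, 0.164, -0.168, 0.188], [0.016, -0.761, -0.649, 0.746], [0.0, 0.0, 0.0, 1.0]]
fig 0.75 [416. 257.] 2824 [0.632 0.411 0.014] [0.724 0.481 0.06
[... 804 characters left out ...]
: 0.9, 'q': array([-1.37125989e+00,  1.80767510e-01,  1.60703429e+00,  1.00665738e-05,
        1.35377277e+00, -2.06275389e-01]), 'dq': array([ 5.58868172e-04,  8.00417540e-05,  1.16008396e-03,  1.63497111e-03,
        1.92189102e-03, -1.07476474e-03]), 'joint_efforts': array([ 5.83798028e-04, -4.44836676e+01, -3.51682913e+01, -2.37094464e-04,
        6.20581759e-04,  6.64416021e-06]), 'eef_pos': array([ 0.22702351, -0.52829457,  0.23129014]), 'eef_rot': array([9.05544674e-06, 9.79485343e-01, 2.01515416e-01, 4.88474495e-06]), 'wrist_force': array([ 0.41643942, -0.30865581, -0.4969884 ]), 'torque': array([0.04892035, 0.0728547 , 0.00334607]), 'grasp_force': 0.0, 'opening': 1.0000802940451727}
```

View pics/top0.png

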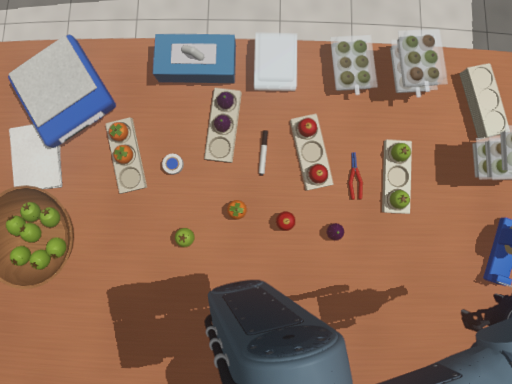

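View pics/scene0.png

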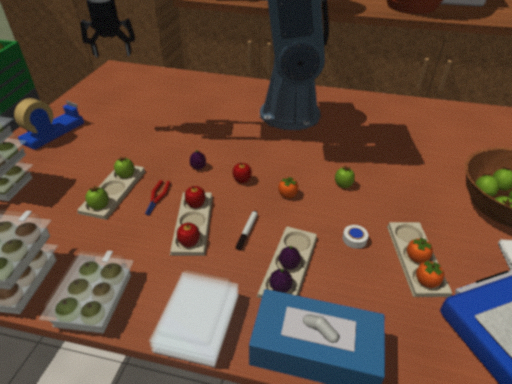

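The trays with their empty cups are at top-image pixels: fig (219,148), persimmon (130,178), apple (312,152), guava (398,177). The loose fruits are fig (336,231), apple (286,220), persimmon (237,209) and guava (185,237).

```bash
cat >> h.py <<'E'
from scipy.optimize import least_squares
FR=dict(fig=(.0255,.025),guava=(.0285,.028),persimmon=(.0285,.025),apple=(.0285,.028))
def fruit(P,xy,R,zw):
    p=P[(np.hypot(*(P[:,:2]-xy).T)<R+.012)&(P[:,2]>zw-.012)&(P[:,2]<zw+.014)]
    f=lambda c:np.sqrt(((p-[c[0],c[1],zw])**2).sum(1))-R
    r=least_squares(f,xy,loss="soft_l1",f_scale=.002);return r.x,np.sqrt(np.mean(r.fun**2)),len(p)
def tray(P,xy):
    "rectangle of the rim plane; P points; xy rough centre"
    p=P[(np.hypot(*(P[:,:2]-xy).T)<.13)&(P[:,2]>.009)&(P[:,2]<.019)][:,:2]
    (c,s,a)=cv2.minAreaRect((p*1000).astype(np.float32));b=cv2.boxPoints((c,s,a))/1000
    e=b[1]-b[0],b[2]-b[1];e=max(e,key=np.linalg.norm)
    return np.array(c)/1000,np.sort(s),e/np.linalg.norm(e)
E
python3 - <<'E'
from h import *
cl={c:np.load(f"{c}0.npz") for c in("top","scene")}
W={c:world(c,cl[c]["d"])[0] for c in cl}
A=np.r_[W["top"],W["scene"]]
for n,xy in dict(fig=(.395,-.207),guava=(.375,.224),persimmon=(.452,.073),apple=(.422,-.065)).items():
    for k,P in dict(W,both=A).items():
        x,e,m=fruit(P,np.array(xy),*FR[n]);print(n,k,np.round(x*1000,1),round(e*1000,1),m)
for n,xy in dict(fig=(.698,.12),guava=(.562,-.398),persimmon=(.609,.412),apple=(.630,-.141)).items():
    for k,P in W.items():
        c,s,e=tray(P,np.array(xy));e=e*np.sign(e[0])
        print(n,"tray",k,np.round(c*1000,1),np.round(s,1),"yaw",round(np.degrees(np.arctan2(e[1],e[0])),1))
        if k=="top" or 1:
            q=P[(np.hypot(*(P[:,:2]-c).T)<.13)&(P[:,2]>.03)];t=(q[:,:2]-c)@e
            for s0 in(-.07,0,.07):
                m=np.abs(t-s0)<.03
                if m.sum()>60: x,er,nn=fruit(P,c+s0*e,FR[n][0],FR[n][1]+.004);d=x-c;print("   filled at",np.round([d@e*1000,(e[0]*d[1]-e[1]*d[0])*1000],1),round(er*1000,1),nn)
E
```

```text
fig top [ 393.5 -213.2] 0.9 73
fig scene [ 394.  -214.6] 2.0 137
fig both [ 393.8 -213.9] 1.7 210
guava top [367.9 224.7] 0.7 55
guava scene [368.  225.4] 1.4 150
guava both [368.  225.1] 1.2 205
persimmon top [452.9  74. ] 0.9 66
persimmon scene [452.   76.2] 1.4 155
persimmon both [452.3  75.3] 1.5 221
apple top [422.2 -67.5] 1.0 53
apple scene [421.8 -66. ] 1.7 142
apple both [422.  -66.4] 1.6 195
fig tray top [701.1  76.3] [173.5 218.4] yaw -5.7
   filled at [-4.6  3.3] 6.8 38
   filled at [64.6  5. ] 6.6 52
fig tray scene [700.1  77.3] [174.8 220.1] yaw -5.9
   filled at [16.4  5.3] 3.4 27
   filled at [84.8  5.5] 3.4 28
guava tray top [ 563.2 -355.8] [175.3 219.1] yaw -2.1
   filled at [-70.9   1.2] 5.4 49
   filled at [60.   0.4] 5.1 44
guava tray scene [ 563.9 -356.2] [176.1 220. ] yaw -1.9
   filled at [-53.9   0.3] 4.8 91
   filled at [85.  1.] 5.3 119
persimmon tray top [618.4 379.9] [156.8 220. ] yaw 14.9
   filled at [-1.1 -8.5] 8.4 76
   filled at [54.5 -8.3] 9.7 64
persimmon tray scene [618.8 372.4] [169.5 223.3] yaw 14.5
   filled at [21.1 -1.1] 5.1 130
   filled at [86.1 -2.3] 5.8 147
apple tray top [ 639.7 -179. ] [156.9 219.6] yaw 13.6
   filled at [-75.8  -3.5] 7.4 14
   filled at [60.8 -3.3] 7.7 18
apple tray scene [ 641.5 -183.1] [159.7 217.3] yaw 13.8
   filled at [-34.5   3.6] 3.3 46
   filled at [105.1   3.8] 3.2 50
```

```bash
cat >> h.py <<'E'
TR=dict(fig=(.701,.12,-5.8),guava=(.562,-.397,-2),persimmon=(.609,.412,14.7),apple=(.630,-.141,13.7))
def tray2(P,g):
    x,y,a=g;xy=np.array([x,y])
    for h in(.055,.047,.045):
        e=np.array([np.cos(np.radians(a)),np.sin(np.radians(a))]);n=np.array([-e[1],e[0]]);d=P[:,:2]-xy
        p=P[(abs(d@n)<h)&(abs(d@e)<h+.07)&(P[:,2]>.009)&(P[:,2]<.019)]
        c,s,b=cv2.minAreaRect((p[:,:2]*1000).astype(np.float32));xy=np.array(c)/1000;b=cv2.boxPoints((c,s,b))
        v=max((b[1]-b[0],b[2]-b[1]),key=np.linalg.norm);v=v*np.sign(v[0]);a=np.degrees(np.arctan2(v[1],v[0]))
    return xy,np.sort(s),a,e,n
E
python3 - <<'E'
from h import *
W={c:world(c,np.load(f"{c}0.npz")["d"])[0] for c in("top","scene")}
for t,g in TR.items():
    for k,P in W.items():
        c,s,a,e,n=tray2(P,g);print(t,k,np.round(c*1000,1),np.round(s,1),round(a,1))
        for s0 in(-.07,0,.07):
            x,er,m=fruit(P,c+s0*e,FR[t][0],FR[t][1]+.004);d=x-c
            if m>25 and er<.004:print("   fruit",s0,np.round([d@e*1000,d@n*1000],1),round(er*1000,1),m)
        if t in("fig","persimmon"): print("  empty",np.round((c-.07*e)*1000,1))
E
```

```text
fig top [705.8 123.4] [ 79.9 218.4] -5.4
  empty [636.1 130. ]
fig scene [705.1 125.2] [ 78.5 220.1] -5.9
   fruit 0 [-0.5 -0. ] 1.5 200
   fruit 0.07 [69.3 -0.1] 1.1 201
  empty [635.5 132.4]
guava top [ 561.5 -403.1] [ 80.8 219.1] -2.1
   fruit -0.07 [-69.8  -1.2] 1.6 74
   fruit 0.07 [71.4 -1.4] 2.0 62
guava scene [ 562.3 -403.2] [ 82.1 220. ] -1.9
   fruit -0.07 [-70.8  -0.6] 1.8 167
   fruit 0.07 [69.4 -0. ] 1.6 199
persimmon top [608.8 416. ] [ 82.2 220. ] 14.9
  empty [541.1 397.9]
persimmon scene [607.8 415. ] [ 81.6 223.3] 14.5
   fruit 0 [-1.   1.1] 1.8 233
   fruit 0.07 [69.9  1.2] 1.6 264
  empty [540.  397.4]
apple top [ 630.7 -141.6] [ 79.8 219.7] 13.5
   fruit -0.07 [-70.5  -0.3] 1.6 58
   fruit 0.07 [70.1 -0.5] 1.8 62
apple scene [ 631.9 -143.8] [ 78.7 217.4] 13.7
   fruit -0.07 [-72.1  -0.2] 1.3 165
   fruit 0.07 [67.5 -0.2] 1.1 190
  return _methods._mean(a, axis=axis, dtype=dtype,
  ret = ret.dtype.type(ret / rcount)
```

```bash
cat >> h.py <<'E'
def plan(*wps):
    "wps: (x,y,z mm, phi deg, rows); prints tool-frame rows from the measured pose"
    o=ctrl.get_obs();p=o["eef_pos"]*1000;w,x,y,z=o["eef_rot"];f=2*np.degrees(np.arctan2(y,x));f=(f+180)%360-180
    print("t",round(o["time_s"],2),"pose",np.round(p,1),round(f,2),"open",round(o["opening"],3))
    for X in wps:
        k=X[4];dp=(np.array(X[:3])-p)/k;df=(X[3]-f)/k
        for _ in range(k):
            c,s=np.cos(np.radians(f)),np.sin(np.radians(f))
            print([round(float(v),1) for v in(c*dp[0]+s*dp[1],s*dp[0]-c*dp[1],-dp[2])],"rz",round(-df,1))
            p=p+dp;f+=df
        print("--")
E
python3 -c "
from h import *
plan((310,-370,160,-5.6,5),(394,-214,110,-5.6,5),(394,-214,6,-5.6,4))"
```

```text
t 0.9 pose [ 227.  -528.3  231.3] 23.25 open 1.0
[27.7, -22.5, 14.3] rz 5.8
[25.3, -25.2, 14.3] rz 5.8
[22.7, -27.6, 14.3] rz 5.8
[19.8, -29.8, 14.3] rz 5.8
[16.7, -31.6, 14.3] rz 5.8
--
[13.7, -32.7, 10.0] rz -0.0
[13.7, -32.7, 10.0] rz -0.0
[13.7, -32.7, 10.0] rz -0.0
[13.7, -32.7, 10.0] rz -0.0
[13.7, -32.7, 10.0] rz -0.0
--
[-0.0, -0.0, 26.0] rz -0.0
[-0.0, -0.0, 26.0] rz -0.0
[-0.0, -0.0, 26.0] rz -0.0
[-0.0, -0.0, 26.0] rz -0.0
--
```

Emit:
apply_moves:
  moves:
    - {"jaw":1,"offset":[27.7,-22.5,14.3],"rot":[0,0,5.8]}
    - {"jaw":1,"offset":[25.3,-25.2,14.3],"rot":[0,0,5.8]}
    - {"jaw":1,"offset":[22.7,-27.6,14.3],"rot":[0,0,5.8]}
    - {"jaw":1,"offset":[19.8,-29.8,14.3],"rot":[0,0,5.8]}
    - {"jaw":1,"offset":[16.7,-31.6,14.3],"rot":[0,0,5.8]}

```text
time_s: 1.52
eef_pos: [0.3106, -0.3693, 0.1595]
eef_rot: [0.0, 0.999, -0.052, 0.0]
wrist_force: [-0.0, 0.4, 0.3]
opening: 1.001
grasp_force: 0.0
```

Emit:
apply_moves:
  moves:
    - {"jaw":1,"offset":[13.7,-32.7,10],"rot":[0,0,0]}
    - {"jaw":1,"offset":[13.7,-32.7,10],"rot":[0,0,0]}
    - {"jaw":1,"offset":[13.7,-32.7,10],"rot":[0,0,0]}
    - {"jaw":1,"offset":[13.7,-32.7,10],"rot":[0,0,0]}
    - {"jaw":1,"offset":[13.7,-32.7,10],"rot":[0,0,0]}

```text
time_s: 2.15
eef_pos: [0.3953, -0.2135, 0.1098]
eef_rot: [0.0, 0.999, -0.05, 0.0]
wrist_force: [0.1, 0.5, -0.1]
opening: 0.998
grasp_force: 0.0
```

```bash
python3 -c "
from h import *
plan((394,-214,6,-5.6,4))"
```

```text
t 2.15 pose [ 395.3 -213.5  109.8] -5.76 open 0.998
[-0.3, 0.2, 25.9] rz -0.0
[-0.3, 0.2, 25.9] rz -0.0
[-0.3, 0.2, 25.9] rz -0.0
[-0.3, 0.2, 25.9] rz -0.0
--
```

Emit:
apply_moves:
  moves:
    - {"jaw":1,"offset":[-0.3,0.2,26],"rot":[0,0,0]}
    - {"jaw":1,"offset":[-0.3,0.2,26],"rot":[0,0,0]}
    - {"jaw":1,"offset":[-0.3,0.2,26],"rot":[0,0,0]}
    - {"jaw":1,"offset":[-0.3,0.2,26],"rot":[0,0,0]}
    - {"jaw":1,"offset":[0,0,0],"rot":[0,0,0]}

```text
time_s: 2.78
eef_pos: [0.3921, -0.2139, 0.0044]
eef_rot: [-0.001, 0.999, -0.05, -0.002]
wrist_force: [1.0, -0.4, -0.3]
opening: 1.001
grasp_force: 0.0
```

Emit:
apply_moves:
  moves:
    - {"jaw":0,"offset":[0,0,0],"rot":[0,0,0]}
    - {"jaw":0,"offset":[0,0,0],"rot":[0,0,0]}
    - {"jaw":0,"offset":[0,0,0],"rot":[0,0,0]}
    - {"jaw":0,"offset":[0,0,0],"rot":[0,0,0]}
    - {"jaw":0,"offset":[0,0,0],"rot":[0,0,0]}

```text
time_s: 3.4
eef_pos: [0.3943, -0.2158, 0.0076]
eef_rot: [0.001, 0.999, -0.05, 0.001]
wrist_force: [-1.6, 1.8, 9.5]
opening: 0.567
grasp_force: 60.1
```

```bash
python3 -c "
from h import *
im,d=ctrl.camera('scene');cv2.imwrite('pics/s1.png',cv2.resize(cv2.cvtColor(im,4)[90:240,130:330],(800,600)))
plan((394,-214,130,-5.6,3),(636,131,130,-5.6,7),(636,131,40,-5.6,5))"
```

```text
t 3.45 pose [ 394.3 -215.8    7.5] -5.74 open 0.567
[-0.2, -0.6, -40.8] rz -0.0
[-0.2, -0.6, -40.8] rz -0.0
[-0.1, -0.6, -40.8] rz -0.0
--
[29.6, -52.4, 0.0] rz -0.0
[29.6, -52.4, 0.0] rz -0.0
[29.6, -52.4, 0.0] rz -0.0
[29.6, -52.4, 0.0] rz -0.0
[29.6, -52.4, 0.0] rz -0.0
[29.6, -52.4, 0.0] rz -0.0
[29.6, -52.4, 0.0] rz -0.0
--
[0.0, -0.0, 18.0] rz -0.0
[0.0, -0.0, 18.0] rz -0.0
[0.0, -0.0, 18.0] rz -0.0
[0.0, -0.0, 18.0] rz -0.0
[0.0, -0.0, 18.0] rz -0.0
--
```

View pics/s1.png

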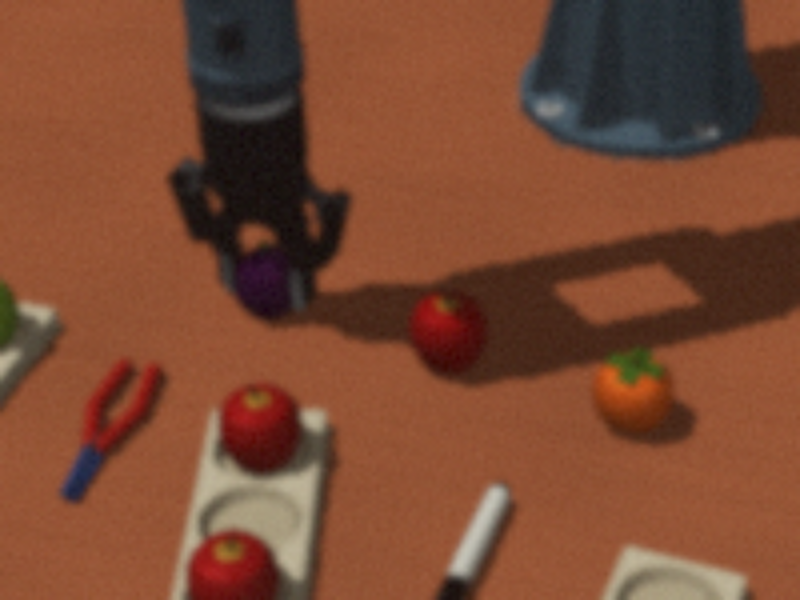

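The fig is held between the pads, upright (crop pixel 268,285). Lifting and carrying it.

Emit:
apply_moves:
  moves:
    - {"jaw":0,"offset":[0,0,-25],"rot":[0,0,0]}
    - {"jaw":0,"offset":[0,0,-48],"rot":[0,0,0]}
    - {"jaw":0,"offset":[0,0,-50],"rot":[0,0,0]}
    - {"jaw":0,"offset":[15,-26,0],"rot":[0,0,0]}
    - {"jaw":0,"offset":[30,-50,0],"rot":[0,0,0]}

```text
time_s: 4.08
eef_pos: [0.447, -0.145, 0.131]
eef_rot: [0.001, 0.999, -0.052, 0.002]
wrist_force: [1.2, -0.8, -0.3]
opening: 0.566
grasp_force: 62.3
```

Emit:
apply_moves:
  moves:
    - {"jaw":0,"offset":[30,-53,0],"rot":[0,0,0]}
    - {"jaw":0,"offset":[30,-53,0],"rot":[0,0,0]}
    - {"jaw":0,"offset":[30,-53,0],"rot":[0,0,0]}
    - {"jaw":0,"offset":[30,-53,0],"rot":[0,0,0]}
    - {"jaw":0,"offset":[30,-53,0],"rot":[0,0,0]}

```text
time_s: 4.7
eef_pos: [0.6228, 0.1066, 0.1299]
eef_rot: [0.0, 0.999, -0.05, 0.001]
wrist_force: [1.1, -0.9, -0.4]
opening: 0.563
grasp_force: 62.3
```

```bash
python3 -c "
from h import *
plan((636,131,100,-5.6,2),(636,131,14,-5.6,5))"
```

```text
t 4.7 pose [622.8 106.6 129.9] -5.74 open 0.563
[5.3, -12.8, 14.9] rz -0.1
[5.3, -12.8, 14.9] rz -0.1
--
[0.0, -0.0, 17.2] rz -0.0
[0.0, -0.0, 17.2] rz -0.0
[0.0, -0.0, 17.2] rz -0.0
[0.0, -0.0, 17.2] rz -0.0
[0.0, -0.0, 17.2] rz -0.0
--
```

Emit:
apply_moves:
  moves:
    - {"jaw":0,"offset":[5.3,-12.8,15],"rot":[0,0,0]}
    - {"jaw":0,"offset":[5.3,-12.8,15],"rot":[0,0,0]}
    - {"jaw":0,"offset":[0,0,30],"rot":[0,0,0]}
    - {"jaw":0,"offset":[0,0,30],"rot":[0,0,0]}
    - {"jaw":0,"offset":[0,0,0],"rot":[0,0,0]}

```text
time_s: 5.32
eef_pos: [0.6313, 0.128, 0.0353]
eef_rot: [0.0, 0.999, -0.051, -0.004]
wrist_force: [-0.8, -0.5, -0.1]
opening: 0.565
grasp_force: 62.3
```

```bash
python3 -c "
from h import *
im,d=ctrl.camera('scene');cv2.imwrite('pics/s2.png',cv2.resize(cv2.cvtColor(im,4)[180:330,200:400],(800,600)))
plan((636,131,12,-5.6,2))"
```

```text
t 5.38 pose [633.1 128.2  37.4] -5.82 open 0.564
[1.3, -1.6, 12.7] rz -0.1
[1.3, -1.6, 12.7] rz -0.1
--
```

View pics/s2.png

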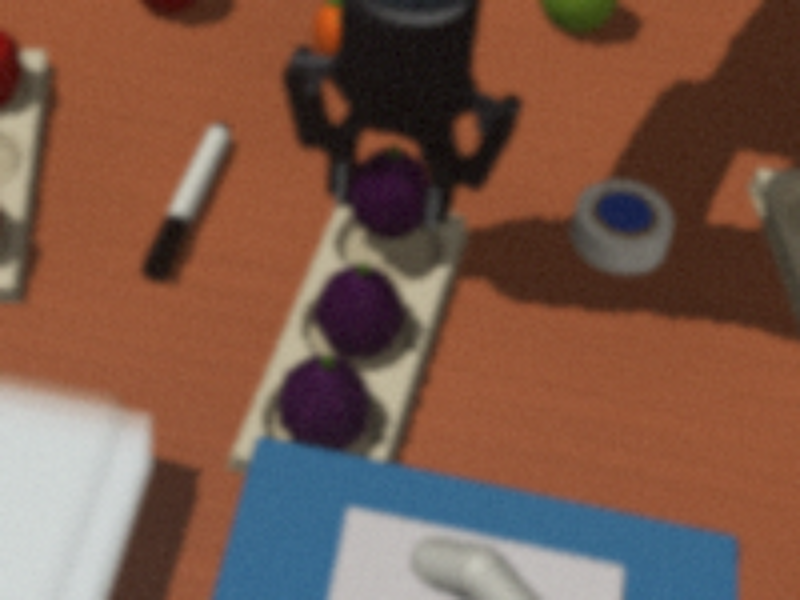

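The fig (crop 390,190) hangs upright over the empty cup. I lower it slowly.

Emit:
apply_moves:
  moves:
    - {"jaw":0,"offset":[2.6,-2.6,4],"rot":[0,0,0]}
    - {"jaw":0,"offset":[0,0,7],"rot":[0,0,0]}
    - {"jaw":0,"offset":[0,0,7],"rot":[0,0,0]}
    - {"jaw":0,"offset":[0,0,3],"rot":[0,0,0]}
    - {"jaw":0,"offset":[0,0,2],"rot":[0,0,0]}

```text
time_s: 6.0
eef_pos: [0.6374, 0.1314, 0.0155]
eef_rot: [0.0, 0.999, -0.05, -0.0]
wrist_force: [0.0, -0.3, -0.8]
opening: 0.565
grasp_force: 62.3
```

Emit:
apply_moves:
  moves:
    - {"jaw":0,"offset":[0,0,1],"rot":[0,0,0]}
    - {"jaw":0,"offset":[0,0,0.5],"rot":[0,0,0]}
    - {"jaw":0,"offset":[0,0,0],"rot":[0,0,0]}
    - {"jaw":0,"offset":[0,0,0],"rot":[0,0,0]}
    - {"jaw":0,"offset":[0,0,0],"rot":[0,0,0]}

```text
time_s: 6.62
eef_pos: [0.6376, 0.1315, 0.0144]
eef_rot: [0.0, 0.999, -0.05, 0.0]
wrist_force: [-0.5, -0.5, -0.7]
opening: 0.562
grasp_force: 62.3
```

Emit:
apply_moves:
  moves:
    - {"jaw":0,"offset":[-1.5,0,1],"rot":[0,0,0]}
    - {"jaw":0,"offset":[0,0,1],"rot":[0,0,0]}
    - {"jaw":0,"offset":[0,0,0.6],"rot":[0,0,0]}
    - {"jaw":0,"offset":[0,0,0],"rot":[0,0,0]}
    - {"jaw":0,"offset":[0,0,0],"rot":[0,0,0]}

```text
time_s: 7.25
eef_pos: [0.6361, 0.1316, 0.0117]
eef_rot: [-0.0, 0.999, -0.05, 0.0]
wrist_force: [-0.3, 0.4, 0.7]
opening: 0.563
grasp_force: 62.4
```

Emit:
apply_moves:
  moves:
    - {"jaw":0.65,"offset":[0,0,0],"rot":[0,0,0]}
    - {"jaw":1,"offset":[0,0,0],"rot":[0,0,0]}
    - {"jaw":1,"offset":[0,0,0],"rot":[0,0,0]}
    - {"jaw":1,"offset":[0,0,-20],"rot":[0,0,0]}
    - {"jaw":1,"offset":[0,0,-50],"rot":[0,0,0]}

```text
time_s: 7.88
eef_pos: [0.634, 0.1315, 0.0807]
eef_rot: [0.0, 0.999, -0.05, -0.003]
wrist_force: [0.3, 0.6, -0.1]
opening: 1.001
grasp_force: 0.0
```

```bash
python3 -c "
from h import *
plan((636,131,120,-5.6,1),(540,41,130,5,4),(422,-67,110,13.6,5))"
```

```text
t 7.88 pose [634.  131.5  80.7] -5.76 open 1.001
[2.1, 0.3, -39.3] rz -0.2
--
[-21.7, 24.7, -2.5] rz -2.6
[-22.8, 23.7, -2.5] rz -2.6
[-23.9, 22.6, -2.5] rz -2.6
[-24.9, 21.5, -2.5] rz -2.6
--
[-25.4, 19.5, 4.0] rz -1.7
[-26.0, 18.7, 4.0] rz -1.7
[-26.5, 17.9, 4.0] rz -1.7
[-27.0, 17.1, 4.0] rz -1.7
[-27.5, 16.3, 4.0] rz -1.7
--
```

Emit:
apply_moves:
  moves:
    - {"jaw":1,"offset":[0,0,-40],"rot":[0,0,0]}
    - {"jaw":1,"offset":[-21.7,24.7,-2.5],"rot":[0,0,-2.6]}
    - {"jaw":1,"offset":[-22.8,23.7,-2.5],"rot":[0,0,-2.6]}
    - {"jaw":1,"offset":[-23.9,22.6,-2.5],"rot":[0,0,-2.6]}
    - {"jaw":1,"offset":[-24.9,21.5,-2.5],"rot":[0,0,-2.6]}

```text
time_s: 8.5
eef_pos: [0.5394, 0.0413, 0.1334]
eef_rot: [0.0, 0.999, 0.041, 0.001]
wrist_force: [0.3, -0.3, 0.3]
opening: 1.004
grasp_force: 0.0
```

Emit:
apply_moves:
  moves:
    - {"jaw":1,"offset":[-25.4,19.5,4],"rot":[0,0,-1.7]}
    - {"jaw":1,"offset":[-26,18.7,4],"rot":[0,0,-1.7]}
    - {"jaw":1,"offset":[-26.5,17.9,4],"rot":[0,0,-1.7]}
    - {"jaw":1,"offset":[-27,17.1,4],"rot":[0,0,-1.7]}
    - {"jaw":1,"offset":[-27.5,16.3,4],"rot":[0,0,-1.7]}

```text
time_s: 9.12
eef_pos: [0.4209, -0.0661, 0.1131]
eef_rot: [0.001, 0.993, 0.115, 0.001]
wrist_force: [0.1, 0.1, 0.3]
opening: 0.997
grasp_force: 0.0
```

Emit:
apply_moves:
  moves:
    - {"jaw":1,"offset":[0,0,0],"rot":[0,0,0]}
    - {"jaw":1,"offset":[0,0,0],"rot":[0,0,0]}
    - {"jaw":1,"offset":[0,0,0],"rot":[0,0,0]}
    - {"jaw":1,"offset":[0,0,0],"rot":[0,0,0]}
    - {"jaw":1,"offset":[0,0,0],"rot":[0,0,0]}

```text
time_s: 9.75
eef_pos: [0.4212, -0.0649, 0.1117]
eef_rot: [-0.0, 0.993, 0.115, -0.0]
wrist_force: [-0.3, -0.2, -0.3]
opening: 1.003
grasp_force: 0.0
```

```bash
python3 -c "
from h import *
W={c:world(c,ctrl.camera(c)[1])[0] for c in('top','scene')}
for c,P in W.items():
    x,e,m=fruit(P,np.array([.636,.131]),.0255,.029);print(c,'fig',np.round(x*1000,1),round(e*1000,1),m)
    for t in('fig',):
        q,s,a,e,n=tray2(P,TR[t]);print(c,t,np.round(q*1000,1),round(a,1),np.round(s,1))
q=W['scene'];q=q[np.hypot(q[:,0]-.636,q[:,1]-.131)<.015];print('fig top z',q[:,2].max())
plan((422,-67,8,13.6,4))"
```

```text
top fig [636.  130.8] 5.2 86
top fig [706.4 124.3] -5.8 [ 80.4 219.3]
scene fig [634.5 132.4] 1.3 176
scene fig [705.3 125.4] -5.8 [ 78.3 219.7]
fig top z 0.06619708619438336
t 9.85 pose [421.1 -65.  111.6] 13.17 open 0.998
[0.1, 0.5, 25.9] rz -0.1
[0.1, 0.5, 25.9] rz -0.1
[0.1, 0.5, 25.9] rz -0.1
[0.1, 0.5, 25.9] rz -0.1
--
```

The fig is seated: its top is at 66 mm, it is centred within 2 mm, and the tray has not moved. Next, the apple.

Emit:
apply_moves:
  moves:
    - {"jaw":1,"offset":[0.4,2,25],"rot":[0,0,0]}
    - {"jaw":1,"offset":[0,0,30],"rot":[0,0,0]}
    - {"jaw":1,"offset":[0,0,30],"rot":[0,0,0]}
    - {"jaw":1,"offset":[0,0,16.5],"rot":[0,0,0]}
    - {"jaw":1,"offset":[0,0,0],"rot":[0,0,0]}

```text
time_s: 10.48
eef_pos: [0.4207, -0.0665, 0.009]
eef_rot: [-0.001, 0.993, 0.115, -0.001]
wrist_force: [-0.3, 0.0, 0.1]
opening: 0.999
grasp_force: 0.0
```

Emit:
apply_moves:
  moves:
    - {"jaw":0,"offset":[0,0,0],"rot":[0,0,0]}
    - {"jaw":0,"offset":[0,0,0],"rot":[0,0,0]}
    - {"jaw":0,"offset":[0,0,0],"rot":[0,0,0]}
    - {"jaw":0,"offset":[0,0,0],"rot":[0,0,0]}
    - {"jaw":0,"offset":[0,0,0],"rot":[0,0,0]}

```text
time_s: 11.1
eef_pos: [0.4227, -0.0673, 0.0117]
eef_rot: [0.0, 0.993, 0.115, 0.001]
wrist_force: [-3.0, 1.8, 10.0]
opening: 0.637
grasp_force: 61.3
```

```bash
python3 -c "
from h import *
plan((422,-67,130,13.6,3),(631.5,-143,130,13.6,5))"
```

```text
t 11.1 pose [422.7 -67.3  11.7] 13.16 open 0.637
[-0.2, -0.2, -39.4] rz -0.1
[-0.2, -0.2, -39.4] rz -0.1
[-0.2, -0.2, -39.4] rz -0.1
--
[37.2, 24.6, -0.0] rz 0.0
[37.2, 24.6, -0.0] rz 0.0
[37.2, 24.6, -0.0] rz 0.0
[37.2, 24.6, -0.0] rz 0.0
[37.2, 24.6, -0.0] rz 0.0
--
```

Emit:
apply_moves:
  moves:
    - {"jaw":0,"offset":[0,0,-25],"rot":[0,0,0]}
    - {"jaw":0,"offset":[0,0,-48],"rot":[0,0,0]}
    - {"jaw":0,"offset":[0,0,-46],"rot":[0,0,0]}
    - {"jaw":0,"offset":[20,13,0],"rot":[0,0,0]}
    - {"jaw":0,"offset":[37,24.5,0],"rot":[0,0,0]}

```text
time_s: 11.72
eef_pos: [0.4867, -0.0907, 0.1312]
eef_rot: [0.001, 0.993, 0.115, 0.001]
wrist_force: [0.2, -0.0, -1.0]
opening: 0.63
grasp_force: 63.9
```

Emit:
apply_moves:
  moves:
    - {"jaw":0,"offset":[37,24.5,0],"rot":[0,0,0]}
    - {"jaw":0,"offset":[37,24.5,0],"rot":[0,0,0]}
    - {"jaw":0,"offset":[37,24.5,0],"rot":[0,0,0]}
    - {"jaw":0,"offset":[17.5,12,0],"rot":[0,0,0]}
    - {"jaw":0,"offset":[0,0,0],"rot":[0,0,0]}

```text
time_s: 12.35
eef_pos: [0.6314, -0.1452, 0.1296]
eef_rot: [0.0, 0.993, 0.114, 0.0]
wrist_force: [0.0, -0.2, -1.1]
opening: 0.636
grasp_force: 63.8
```

```bash
python3 -c "
from h import *
plan((631.5,-143,16,13.6,4))"
```

```text
t 12.35 pose [ 631.4 -145.2  129.6] 13.14 open 0.636
[0.2, -0.5, 28.4] rz -0.1
[0.2, -0.5, 28.4] rz -0.1
[0.2, -0.5, 28.4] rz -0.1
[0.2, -0.5, 28.4] rz -0.1
--
```

Emit:
apply_moves:
  moves:
    - {"jaw":0,"offset":[0.6,-2,20],"rot":[0,0,0]}
    - {"jaw":0,"offset":[0,0,30],"rot":[0,0,0]}
    - {"jaw":0,"offset":[0,0,30],"rot":[0,0,0]}
    - {"jaw":0,"offset":[0,0,15],"rot":[0,0,0]}
    - {"jaw":0,"offset":[0,0,7],"rot":[0,0,0]}

```text
time_s: 12.98
eef_pos: [0.6295, -0.1419, 0.026]
eef_rot: [-0.001, 0.993, 0.115, -0.001]
wrist_force: [-0.3, 0.3, -1.2]
opening: 0.637
grasp_force: 63.8
```

Emit:
apply_moves:
  moves:
    - {"jaw":0,"offset":[0,0,4],"rot":[0,0,0]}
    - {"jaw":0,"offset":[0,0,3],"rot":[0,0,0]}
    - {"jaw":0,"offset":[0,0,2],"rot":[0,0,0]}
    - {"jaw":0,"offset":[0,0,1],"rot":[0,0,0]}
    - {"jaw":0,"offset":[0,0,0],"rot":[0,0,0]}

```text
time_s: 13.6
eef_pos: [0.6307, -0.1426, 0.0173]
eef_rot: [0.0, 0.993, 0.115, 0.0]
wrist_force: [0.5, -0.1, -0.6]
opening: 0.633
grasp_force: 63.8
```

Emit:
apply_moves:
  moves:
    - {"jaw":0,"offset":[0,0,0.8],"rot":[0,0,0]}
    - {"jaw":0,"offset":[0,0,0.8],"rot":[0,0,0]}
    - {"jaw":0,"offset":[0,0,0],"rot":[0,0,0]}
    - {"jaw":0,"offset":[0,0,0],"rot":[0,0,0]}
    - {"jaw":0,"offset":[0,0,0],"rot":[0,0,0]}

```text
time_s: 14.22
eef_pos: [0.6307, -0.1426, 0.0159]
eef_rot: [0.0, 0.993, 0.115, 0.0]
wrist_force: [-1.9, 1.0, 2.9]
opening: 0.635
grasp_force: 64.2
```

Emit:
apply_moves:
  moves:
    - {"jaw":0.72,"offset":[0,0,0],"rot":[0,0,0]}
    - {"jaw":1,"offset":[0,0,0],"rot":[0,0,0]}
    - {"jaw":1,"offset":[0,0,0],"rot":[0,0,0]}
    - {"jaw":1,"offset":[0,0,-20],"rot":[0,0,0]}
    - {"jaw":1,"offset":[0,0,-50],"rot":[0,0,0]}

```text
time_s: 14.85
eef_pos: [0.6287, -0.1418, 0.0846]
eef_rot: [-0.001, 0.993, 0.114, -0.002]
wrist_force: [1.6, 0.2, 0.8]
opening: 1.003
grasp_force: 0.0
```

```bash
python3 -c "
from h import *
plan((631,-143,125,13.6,1),(452.5,75,110,14.7,6))"
```

```text
t 14.85 pose [ 628.7 -141.8   84.6] 13.14 open 1.003
[2.0, 1.7, -40.4] rz -0.5
--
[-20.4, -42.3, 2.5] rz -0.2
[-20.2, -42.4, 2.5] rz -0.2
[-20.1, -42.4, 2.5] rz -0.2
[-20.0, -42.5, 2.5] rz -0.2
[-19.8, -42.6, 2.5] rz -0.2
[-19.7, -42.6, 2.5] rz -0.2
--
```

Emit:
apply_moves:
  moves:
    - {"jaw":1,"offset":[0,0,-40],"rot":[0,0,-0.5]}
    - {"jaw":1,"offset":[-20,-42.5,2.5],"rot":[0,0,-1]}
    - {"jaw":1,"offset":[-20,-42.5,2.5],"rot":[0,0,0]}
    - {"jaw":1,"offset":[-20,-42.5,2.5],"rot":[0,0,0]}
    - {"jaw":1,"offset":[-20,-42.5,2.5],"rot":[0,0,0]}

```text
time_s: 15.48
eef_pos: [0.5104, 0.0031, 0.1171]
eef_rot: [0.0, 0.992, 0.127, 0.001]
wrist_force: [-0.1, 0.8, 0.4]
opening: 1.0
grasp_force: 0.0
```

Emit:
apply_moves:
  moves:
    - {"jaw":1,"offset":[-20,-42.5,2.5],"rot":[0,0,0]}
    - {"jaw":1,"offset":[-20,-42.5,2.5],"rot":[0,0,0]}
    - {"jaw":1,"offset":[0,0,0],"rot":[0,0,0]}
    - {"jaw":1,"offset":[0,0,0],"rot":[0,0,0]}
    - {"jaw":1,"offset":[0,0,0],"rot":[0,0,0]}

```text
time_s: 16.1
eef_pos: [0.452, 0.0735, 0.1114]
eef_rot: [0.0, 0.992, 0.127, 0.001]
wrist_force: [-0.6, -0.5, 0.2]
opening: 0.999
grasp_force: 0.0
```

```bash
cat >> h.py <<'E'
def check(n,xy):
    for c in("top","scene"):
        P=world(c,ctrl.camera(c)[1])[0];R,zw=FR[n]
        x,e,m=fruit(P,np.array(xy),R,zw+.004);print(c,n,np.round(x*1000,1),round(e*1000,1),m)
        q,s,a,_,_=tray2(P,TR[n]);print("   tray",np.round(q*1000,1),round(a,1),np.round(s,1))
        q=P[np.hypot(*(P[:,:2]-xy).T)<.015];print("   top z",np.round(np.sort(q[:,2])[-8:]*1000,1))
E
python3 -c "
from h import *
check('apple',(.631,-.143))
plan((452.5,75,8,14.7,4))"
```

```text
top apple [ 631.2 -141.2] 2.2 58
   tray [ 630.7 -141.8] 13.5 [ 79.6 219.9]
   top z [60.6 61.  61.4 61.7 63.  66.1 68.7 71.9]
scene apple [ 630.5 -143.8] 1.2 155
   tray [ 632.8 -143.6] 13.8 [ 78.3 217.6]
   top z [58.2 58.3 59.5 60.7 61.7 65.2 65.7 69.2]
t 16.2 pose [451.5  73.5 110.9] 14.58 open 1.002
[0.3, -0.3, 25.7] rz -0.0
[0.3, -0.3, 25.7] rz -0.0
[0.3, -0.3, 25.7] rz -0.0
[0.3, -0.3, 25.7] rz -0.0
--
```

The apple is in and centred. Next, the persimmon.

Emit:
apply_moves:
  moves:
    - {"jaw":1,"offset":[1.2,-1.2,25],"rot":[0,0,0]}
    - {"jaw":1,"offset":[0,0,30],"rot":[0,0,0]}
    - {"jaw":1,"offset":[0,0,30],"rot":[0,0,0]}
    - {"jaw":1,"offset":[0,0,17.5],"rot":[0,0,0]}
    - {"jaw":1,"offset":[0,0,0],"rot":[0,0,0]}

```text
time_s: 16.82
eef_pos: [0.4505, 0.0754, 0.0068]
eef_rot: [-0.0, 0.992, 0.127, -0.002]
wrist_force: [-0.1, 0.4, 1.2]
opening: 1.0
grasp_force: 0.0
```

Emit:
apply_moves:
  moves:
    - {"jaw":0,"offset":[0,0,0],"rot":[0,0,0]}
    - {"jaw":0,"offset":[0,0,0],"rot":[0,0,0]}
    - {"jaw":0,"offset":[0,0,0],"rot":[0,0,0]}
    - {"jaw":0,"offset":[0,0,0],"rot":[0,0,0]}
    - {"jaw":0,"offset":[0,0,0],"rot":[0,0,0]}

```text
time_s: 17.45
eef_pos: [0.4526, 0.0755, 0.0097]
eef_rot: [0.0, 0.992, 0.128, 0.001]
wrist_force: [-2.5, -1.0, 7.1]
opening: 0.632
grasp_force: 61.7
```

```bash
python3 -c "
from h import *
plan((452.5,75,130,14.6,3),(540.5,397.7,130,14.6,7))"
```

```text
t 17.45 pose [452.6  75.5   9.7] 14.66 open 0.632
[-0.1, 0.2, -40.1] rz 0.0
[-0.1, 0.2, -40.1] rz 0.0
[-0.1, 0.2, -40.1] rz 0.0
--
[23.8, -41.4, -0.0] rz 0.0
[23.8, -41.4, -0.0] rz 0.0
[23.8, -41.4, -0.0] rz 0.0
[23.8, -41.4, -0.0] rz 0.0
[23.8, -41.4, -0.0] rz 0.0
[23.8, -41.4, -0.0] rz 0.0
[23.8, -41.4, -0.0] rz 0.0
--
```

Emit:
apply_moves:
  moves:
    - {"jaw":0,"offset":[0,0,-25],"rot":[0,0,0]}
    - {"jaw":0,"offset":[0,0,-48],"rot":[0,0,0]}
    - {"jaw":0,"offset":[0,0,-48],"rot":[0,0,0]}
    - {"jaw":0,"offset":[12,-20,0],"rot":[0,0,0]}
    - {"jaw":0,"offset":[27,-47,0],"rot":[0,0,0]}

```text
time_s: 18.08
eef_pos: [0.4738, 0.1501, 0.1313]
eef_rot: [0.0, 0.992, 0.126, 0.002]
wrist_force: [0.0, -0.8, -0.6]
opening: 0.636
grasp_force: 63.9
```

Emit:
apply_moves:
  moves:
    - {"jaw":0,"offset":[27,-47,0],"rot":[0,0,0]}
    - {"jaw":0,"offset":[27,-47,0],"rot":[0,0,0]}
    - {"jaw":0,"offset":[27,-47,0],"rot":[0,0,0]}
    - {"jaw":0,"offset":[27,-47,0],"rot":[0,0,0]}
    - {"jaw":0,"offset":[19.5,-35,0],"rot":[0,0,0]}

```text
time_s: 18.7
eef_pos: [0.5396, 0.4009, 0.13]
eef_rot: [-0.0, 0.992, 0.128, 0.001]
wrist_force: [1.9, 0.2, -0.7]
opening: 0.633
grasp_force: 63.9
```

Emit:
apply_moves:
  moves:
    - {"jaw":0,"offset":[0,0,20],"rot":[0,0,0]}
    - {"jaw":0,"offset":[0,0,20],"rot":[0,0,0]}
    - {"jaw":0,"offset":[0,0,10],"rot":[0,0,0]}
    - {"jaw":0,"offset":[0,0,0],"rot":[0,0,0]}
    - {"jaw":0,"offset":[0,0,0],"rot":[0,0,0]}

```text
time_s: 19.32
eef_pos: [0.5398, 0.3981, 0.0798]
eef_rot: [-0.0, 0.992, 0.127, 0.0]
wrist_force: [-0.5, -0.5, -0.1]
opening: 0.632
grasp_force: 63.9
```

```bash
python3 -c "
from h import *
plan((540.5,397.7,14,14.6,3))"
```

```text
t 19.32 pose [539.8 398.1  79.8] 14.6 open 0.632
[0.2, 0.2, 21.9] rz 0.0
[0.2, 0.2, 21.9] rz 0.0
[0.2, 0.2, 21.9] rz 0.0
--
```

Emit:
apply_moves:
  moves:
    - {"jaw":0,"offset":[0.5,0.5,20],"rot":[0,0,0]}
    - {"jaw":0,"offset":[0,0,20],"rot":[0,0,0]}
    - {"jaw":0,"offset":[0,0,10],"rot":[0,0,0]}
    - {"jaw":0,"offset":[0,0,6],"rot":[0,0,0]}
    - {"jaw":0,"offset":[0,0,4],"rot":[0,0,0]}

```text
time_s: 19.95
eef_pos: [0.5399, 0.3982, 0.0187]
eef_rot: [0.0, 0.992, 0.128, -0.0]
wrist_force: [0.2, 0.4, -0.9]
opening: 0.631
grasp_force: 63.9
```

Emit:
apply_moves:
  moves:
    - {"jaw":0,"offset":[0,0,2.5],"rot":[0,0,0]}
    - {"jaw":0,"offset":[0,0,1.5],"rot":[0,0,0]}
    - {"jaw":0,"offset":[0,0,0.7],"rot":[0,0,0]}
    - {"jaw":0,"offset":[0,0,0],"rot":[0,0,0]}
    - {"jaw":0,"offset":[0,0,0],"rot":[0,0,0]}

```text
time_s: 20.58
eef_pos: [0.54, 0.3981, 0.0146]
eef_rot: [-0.0, 0.992, 0.128, 0.0]
wrist_force: [0.1, 0.1, -0.2]
opening: 0.63
grasp_force: 63.9
```

Emit:
apply_moves:
  moves:
    - {"jaw":0,"offset":[0,0,0.7],"rot":[0,0,0]}
    - {"jaw":0,"offset":[0,0,0.5],"rot":[0,0,0]}
    - {"jaw":0,"offset":[0,0,0],"rot":[0,0,0]}
    - {"jaw":0,"offset":[0,0,0],"rot":[0,0,0]}
    - {"jaw":0,"offset":[0,0,0],"rot":[0,0,0]}

```text
time_s: 21.2
eef_pos: [0.54, 0.3982, 0.0138]
eef_rot: [-0.0, 0.992, 0.128, 0.0]
wrist_force: [-2.0, -0.9, 4.8]
opening: 0.634
grasp_force: 64.4
```

Emit:
apply_moves:
  moves:
    - {"jaw":0.72,"offset":[0,0,0],"rot":[0,0,0]}
    - {"jaw":1,"offset":[0,0,0],"rot":[0,0,0]}
    - {"jaw":1,"offset":[0,0,0],"rot":[0,0,0]}
    - {"jaw":1,"offset":[0,0,-20],"rot":[0,0,0]}
    - {"jaw":1,"offset":[0,0,-50],"rot":[0,0,0]}

```text
time_s: 21.82
eef_pos: [0.538, 0.3971, 0.082]
eef_rot: [0.001, 0.992, 0.127, -0.003]
wrist_force: [0.4, 0.2, 0.8]
opening: 0.996
grasp_force: 0.0
```

```bash
python3 -c "
from h import *
plan((540.5,398,125,14.6,1),(368,225,110,-2,6))"
```

```text
t 21.82 pose [538.  397.1  82. ] 14.64 open 0.996
[2.7, -0.2, -43.0] rz 0.0
--
[-35.1, 20.7, 2.5] rz 2.8
[-34.1, 22.3, 2.5] rz 2.8
[-32.9, 23.9, 2.5] rz 2.8
[-31.7, 25.5, 2.5] rz 2.8
[-30.5, 27.0, 2.5] rz 2.8
[-29.1, 28.4, 2.5] rz 2.8
--
```

Emit:
apply_moves:
  moves:
    - {"jaw":1,"offset":[0,0,-42],"rot":[0,0,0]}
    - {"jaw":1,"offset":[-35,20.7,2.5],"rot":[0,0,2.8]}
    - {"jaw":1,"offset":[-34,22.3,2.5],"rot":[0,0,2.8]}
    - {"jaw":1,"offset":[-33,23.9,2.5],"rot":[0,0,2.8]}
    - {"jaw":1,"offset":[-31.7,25.5,2.5],"rot":[0,0,2.8]}

```text
time_s: 22.45
eef_pos: [0.4246, 0.2822, 0.1167]
eef_rot: [-0.0, 1.0, 0.029, 0.001]
wrist_force: [-0.1, 0.1, -0.2]
opening: 0.999
grasp_force: 0.0
```

Emit:
apply_moves:
  moves:
    - {"jaw":1,"offset":[-30.5,27,2.5],"rot":[0,0,2.8]}
    - {"jaw":1,"offset":[-29,28.4,2.5],"rot":[0,0,2.8]}
    - {"jaw":1,"offset":[0,0,0],"rot":[0,0,0]}
    - {"jaw":1,"offset":[0,0,0],"rot":[0,0,0]}
    - {"jaw":1,"offset":[0,0,0],"rot":[0,0,0]}

```text
time_s: 23.08
eef_pos: [0.3688, 0.2259, 0.1111]
eef_rot: [-0.0, 1.0, -0.019, 0.001]
wrist_force: [0.7, 0.6, -0.5]
opening: 1.0
grasp_force: 0.0
```

```bash
python3 -c "
from h import *
check('persimmon',(.5405,.398))
plan((368,225,9.5,-2,4))"
```

```text
top persimmon [540.4 398.1] 5.5 108
   tray [608.7 415.6] 14.6 [ 82.1 219.6]
   top z [56.7 57.1 57.1 57.2 57.3 57.4 57.9 58.2]
scene persimmon [539.3 397.7] 1.6 204
   tray [608.1 415.3] 14.5 [ 81.3 223.9]
   top z [55.8 56.1 56.2 56.3 56.8 57.1 58.6 59.2]
t 23.18 pose [368.2 225.8 110.5] -2.12 open 0.998
[-0.0, 0.2, 25.3] rz -0.0
[-0.0, 0.2, 25.3] rz -0.0
[-0.0, 0.2, 25.3] rz -0.0
[-0.0, 0.2, 25.3] rz -0.0
--
```

The persimmon is seated and its tray hasn't moved. Last is the guava.

Emit:
apply_moves:
  moves:
    - {"jaw":1,"offset":[0,0.8,25],"rot":[0,0,0]}
    - {"jaw":1,"offset":[0,0,30],"rot":[0,0,0]}
    - {"jaw":1,"offset":[0,0,30],"rot":[0,0,0]}
    - {"jaw":1,"offset":[0,0,15.5],"rot":[0,0,0]}
    - {"jaw":1,"offset":[0,0,0],"rot":[0,0,0]}

```text
time_s: 23.8
eef_pos: [0.3665, 0.2244, 0.0085]
eef_rot: [0.0, 1.0, -0.019, -0.002]
wrist_force: [0.6, -0.3, 0.0]
opening: 1.001
grasp_force: 0.0
```

Emit:
apply_moves:
  moves:
    - {"jaw":0,"offset":[0,0,0],"rot":[0,0,0]}
    - {"jaw":0,"offset":[0,0,0],"rot":[0,0,0]}
    - {"jaw":0,"offset":[0,0,0],"rot":[0,0,0]}
    - {"jaw":0,"offset":[0,0,0],"rot":[0,0,0]}
    - {"jaw":0,"offset":[0,0,0],"rot":[0,0,0]}

```text
time_s: 24.42
eef_pos: [0.3683, 0.2248, 0.0111]
eef_rot: [-0.0, 1.0, -0.019, 0.001]
wrist_force: [-2.4, -1.2, 8.0]
opening: 0.634
grasp_force: 61.9
```

```bash
python3 -c "
from h import *
plan((368,225,135,-2,3),(562,-403,135,-2,12))"
```

```text
t 24.43 pose [368.3 224.8  11.1] -2.13 open 0.634
[-0.1, -0.1, -41.3] rz -0.0
[-0.1, -0.1, -41.3] rz -0.0
[-0.1, -0.1, -41.3] rz -0.0
--
[18.0, 51.7, -0.0] rz -0.0
[18.0, 51.7, -0.0] rz -0.0
[18.0, 51.7, -0.0] rz -0.0
[18.0, 51.7, -0.0] rz -0.0
[18.0, 51.7, -0.0] rz -0.0
[18.0, 51.7, -0.0] rz -0.0
[18.0, 51.7, -0.0] rz -0.0
[18.0, 51.7, -0.0] rz -0.0
[18.0, 51.7, -0.0] rz -0.0
[18.0, 51.7, -0.0] rz -0.0
[18.0, 51.7, -0.0] rz -0.0
[18.0, 51.7, -0.0] rz -0.0
--
```

Emit:
apply_moves:
  moves:
    - {"jaw":0,"offset":[0,0,-25],"rot":[0,0,0]}
    - {"jaw":0,"offset":[0,0,-50],"rot":[0,0,0]}
    - {"jaw":0,"offset":[0,0,-50],"rot":[0,0,0]}
    - {"jaw":0,"offset":[8,24,0],"rot":[0,0,0]}
    - {"jaw":0,"offset":[18,50,0],"rot":[0,0,0]}

```text
time_s: 25.05
eef_pos: [0.3914, 0.1499, 0.1364]
eef_rot: [-0.0, 1.0, -0.017, 0.002]
wrist_force: [0.6, -1.2, -1.1]
opening: 0.63
grasp_force: 64.3
```

Emit:
apply_moves:
  moves:
    - {"jaw":0,"offset":[18.5,53,0],"rot":[0,0,0]}
    - {"jaw":0,"offset":[18.5,53,0],"rot":[0,0,0]}
    - {"jaw":0,"offset":[18.5,53,0],"rot":[0,0,0]}
    - {"jaw":0,"offset":[18.5,53,0],"rot":[0,0,0]}
    - {"jaw":0,"offset":[18.5,53,0],"rot":[0,0,0]}

```text
time_s: 25.68
eef_pos: [0.4736, -0.1207, 0.1355]
eef_rot: [0.0, 1.0, -0.019, 0.001]
wrist_force: [0.8, 0.8, -0.8]
opening: 0.633
grasp_force: 64.3
```

Emit:
apply_moves:
  moves:
    - {"jaw":0,"offset":[18.5,53,0],"rot":[0,0,0]}
    - {"jaw":0,"offset":[18.5,53,0],"rot":[0,0,0]}
    - {"jaw":0,"offset":[18.5,53,0],"rot":[0,0,0]}
    - {"jaw":0,"offset":[18.5,53,0],"rot":[0,0,0]}
    - {"jaw":0,"offset":[18.5,53,0],"rot":[0,0,0]}

```text
time_s: 26.3
eef_pos: [0.5561, -0.3888, 0.1353]
eef_rot: [0.0, 1.0, -0.019, 0.0]
wrist_force: [-0.3, -0.2, -0.0]
opening: 0.63
grasp_force: 64.3
```

Emit:
apply_moves:
  moves:
    - {"jaw":0,"offset":[5.5,16.5,0],"rot":[0,0,0]}
    - {"jaw":0,"offset":[0,0,20],"rot":[0,0,0]}
    - {"jaw":0,"offset":[0,0,20],"rot":[0,0,0]}
    - {"jaw":0,"offset":[0,0,10],"rot":[0,0,0]}
    - {"jaw":0,"offset":[0,0,0],"rot":[0,0,0]}

```text
time_s: 26.92
eef_pos: [0.5598, -0.4019, 0.0829]
eef_rot: [-0.001, 1.0, -0.018, -0.001]
wrist_force: [-0.6, 0.6, -0.2]
opening: 0.628
grasp_force: 64.3
```

```bash
python3 -c "
from h import *
plan((562,-403,15.2,-2,3))"
```

```text
t 26.93 pose [ 559.8 -401.9   82.9] -2.09 open 0.628
[0.7, 0.3, 22.6] rz -0.0
[0.7, 0.3, 22.6] rz -0.0
[0.7, 0.3, 22.6] rz -0.0
--
```

Emit:
apply_moves:
  moves:
    - {"jaw":0,"offset":[0.7,0.5,20],"rot":[0,0,0]}
    - {"jaw":0,"offset":[0,0,20],"rot":[0,0,0]}
    - {"jaw":0,"offset":[0,0,13],"rot":[0,0,0]}
    - {"jaw":0,"offset":[0,0,7],"rot":[0,0,0]}
    - {"jaw":0,"offset":[0,0,4],"rot":[0,0,0]}

```text
time_s: 27.55
eef_pos: [0.5611, -0.4042, 0.0201]
eef_rot: [-0.0, 1.0, -0.019, -0.0]
wrist_force: [0.2, -0.1, -0.9]
opening: 0.63
grasp_force: 64.3
```

Emit:
apply_moves:
  moves:
    - {"jaw":0,"offset":[0,0,2.5],"rot":[0,0,0]}
    - {"jaw":0,"offset":[0,0,1],"rot":[0,0,0]}
    - {"jaw":0,"offset":[0,0,0.5],"rot":[0,0,0]}
    - {"jaw":0,"offset":[0,0,0],"rot":[0,0,0]}
    - {"jaw":0,"offset":[0,0,0],"rot":[0,0,0]}

```text
time_s: 28.18
eef_pos: [0.5613, -0.4043, 0.0169]
eef_rot: [0.0, 1.0, -0.019, 0.0]
wrist_force: [0.0, -0.2, -0.7]
opening: 0.631
grasp_force: 64.3
```

Emit:
apply_moves:
  moves:
    - {"jaw":0,"offset":[0.5,-0.5,0.8],"rot":[0,0,0]}
    - {"jaw":0,"offset":[0,0,0.8],"rot":[0,0,0]}
    - {"jaw":0,"offset":[0,0,0.4],"rot":[0,0,0]}
    - {"jaw":0,"offset":[0,0,0],"rot":[0,0,0]}
    - {"jaw":0,"offset":[0,0,0],"rot":[0,0,0]}

```text
time_s: 28.8
eef_pos: [0.5618, -0.4037, 0.0152]
eef_rot: [0.0, 1.0, -0.019, 0.0]
wrist_force: [-1.4, 2.3, 5.7]
opening: 0.63
grasp_force: 64.9
```

Emit:
apply_moves:
  moves:
    - {"jaw":0.72,"offset":[0,0,0],"rot":[0,0,0]}
    - {"jaw":1,"offset":[0,0,0],"rot":[0,0,0]}
    - {"jaw":1,"offset":[0,0,0],"rot":[0,0,0]}
    - {"jaw":1,"offset":[0,0,-20],"rot":[0,0,0]}
    - {"jaw":1,"offset":[0,0,-50],"rot":[0,0,0]}

```text
time_s: 29.42
eef_pos: [0.5602, -0.4023, 0.0833]
eef_rot: [-0.002, 1.0, -0.019, -0.002]
wrist_force: [-0.1, -1.6, 1.4]
opening: 1.002
grasp_force: 0.0
```

Emit:
apply_moves:
  moves:
    - {"jaw":1,"offset":[0,0,-50],"rot":[0,0,0]}
    - {"jaw":1,"offset":[-50,0,-30],"rot":[0,0,0]}
    - {"jaw":1,"offset":[-50,0,0],"rot":[0,0,0]}
    - {"jaw":1,"offset":[-50,0,0],"rot":[0,0,0]}
    - {"jaw":1,"offset":[0,0,0],"rot":[0,0,0]}

```text
time_s: 30.05
eef_pos: [0.4094, -0.3981, 0.1661]
eef_rot: [0.0, 1.0, -0.02, -0.0]
wrist_force: [0.7, 0.3, 0.5]
opening: 0.999
grasp_force: 0.0
```

```bash
python3 -c "
from h import *
check('guava',(.562,-.403))
im,_=ctrl.camera('scene');cv2.imwrite('pics/s3.png',cv2.resize(cv2.cvtColor(im,4),(780,585)))"
```

```text
top guava [ 563.2 -404.4] 2.3 76
   tray [ 561.3 -402.8] -2.0 [ 82.2 218.7]
   top z [67.1 67.5 67.5 67.5 67.6 68.5 68.6 70.6]
scene guava [ 562.  -403.5] 1.9 170
   tray [ 564.  -403.8] -2.1 [ 83.9 218.9]
   top z [63.5 63.5 63.9 64.  64.4 64.5 64.6 65.1]
```

View pics/s3.png

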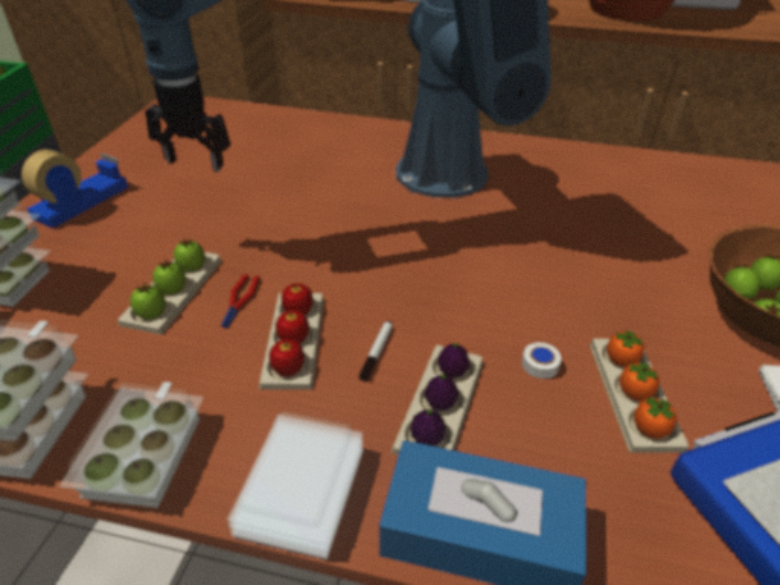

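All four trays are full with matching fruit sitting upright: guava (168,278), apple (292,325), fig (454,360), persimmon (626,348). The arm is clear.

```bash
python3 -c "
from bench import ctrl
print(ctrl.hand_in())"
```

```text
the job is handed in; nothing more can be done
None
```

All four loose fruits sit upright and centred in the empty cups of their own trays, the trays show no measurable shift, and I handed the job in at about 30 s; it returned no verdict.

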